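# Close the remote dock's cheek and tighten its wing nut

## Task

Make the remote secure in its dock, with fingertip pushes only: first push the sliding cheek all the way in so that it squares the remote up against the back of the tray, then turn the loose wing nut clockwise (seen from above), stroke after stroke on its wings, until it stops. Push gently and do not pinch the nut; do not lift the remote, press the release button or disturb the other things on the shelf.

Things in the scene. Friction and masses are not known exactly. Their poses are not given: they have to be found in the camera images.
- dock: white plastic remote dock, fixed. Origin on its underside (shelf surface); its +x points away from the robot, y along the remote, z up. Base plate 12 mm thick, x -142 to 55, y -130 to 90 mm. Tray for the remote: x 0 to 46, y -80 to 80 mm, floor at z 12 mm, back wall at x 46 mm (top z 36), end walls to z 32; its front side is the sliding cheek.
- cheek_front (a point): middle of the front (robot side) face of the cheek's upright flange, 30 mm above the shelf. Flange: along dock y, 130 mm long (y -65 to 65), 8 mm thick, z 12 to 42 mm. Pushed on this face towards dock +x, it closes on the remote; at home this point is at dock x -8 mm.
- cheek (a joint): slide of the aluminium cheek along dock x in m, growing towards the remote; starts at 0 to 0.012 (open), 0.026 = home, at its stop, leaving the remote 2 mm of play. Friction about 2.5 N; stays where left. Its flat slotted plate (top z 18 mm) runs from the flange under the wing nut.
- nut_axis (a point): on the vertical axis of the brass wing nut, 49 mm above the shelf (mid-wing), at dock x -75, y 0 mm; it does not rise or sink. Hub 25 mm across, top z 37 mm; two upright flat wings in one line, 6 mm thick, reach from 10 to 34 mm off the axis, z 26 to 68 mm, joined to the hub below z 38 mm. Within 60 mm nothing else is taller than 42 mm, so a finger may pass over hub and plate.
- wing_tip (a point): outer end of one of the two wings, 34 mm off the axis, 49 mm above the shelf; the other wing is on the far side of the axis, a half turn away
- wing_nut (a joint): turn of the wing nut in rad, growing clockwise seen from above (tightening). Starts loose at 0.4 to 3.0; 8.2 is fully tight, at a hard stop. At 0 the wings lie along dock y with wing_tip towards +y. Friction about 0.03 N m; it stays where it is left.
- remote: matte black remote 44 x 150 x 20 mm, 0.13 kg, loose in the dock's tray, a little askew at the start. Origin at the centre of its underside, y along its length.
- release (a joint): white press button (24 mm across, on a low housing) on the base plate at dock x -10 mm, y -108 mm; travel 0.005 m, about 4 N. To be left alone.
- coaster: stainless steel coaster, disc 96 mm across, 5 mm thick, lying beside the dock's button end; loose bystander, origin at the centre of its underside
- dice_cup: clear glass cup, 76 mm across, 85 mm tall, standing near the dock's plain (+y) end; loose bystander, origin at the centre of its underside
- opener: yellow plastic bottle cap opener, flat, about 105 mm long, 8 mm thick, lying in front of the dock; loose bystander, origin at the centre of its underside
- card_box: cardboard box of playing cards 64 x 90 x 20 mm, lying beside the dock; loose bystander, origin at the centre of its underside
- die: white 18 mm die near the coaster; loose bystander, origin at the centre of its underside
- glasses_case: blue spectacle case 62 x 160 x 42 mm behind the dock; loose bystander, origin at the centre of its underside
Things that resemble listed ones, but are neither listed nor needed, are in the scene too. There is more than one size of the remote; the one meant has the size given above.

How it is judged (in metres and radians):
On the way, in this order (a step that is already met when the one before it is completed fails the run):
1. the cheek is pushed home against its stop while the nut is still loose (value of joint cheek above 0.0235 m), for 0.2 s.
2. the wing nut is turned clockwise to its stop (value of joint wing_nut above 8 rad), for 0.2 s.
At the end, for the whole second after the job is handed in: The cheek is home (within 2.5 mm of its stop), the wing nut is at its tight stop (within 0.2 rad), and the remote lies flat in the tray (under 3 mm off its floor), at rest, square (within 0.04 rad) and back against the wall (within about 5 mm) (value of joint cheek above 0.0235 m and value of joint wing_nut above 8 rad and x of remote in the frame of dock above 0.019 m and z of remote in the frame of dock below 0.015 m and angle between the x axis of remote and the x axis of dock, either way round below 0.04 rad and linear speed of remote below 0.02 m/s); the robot touches nothing.
It fails at once if the remote is lifted out of its tray (more than 12 mm) (z of remote in the frame of dock above 0.024 m).
It fails at once if the wing nut is pinched or forced (more than 35 N between fingers and nut) (contact force between the fingers and wing_nut above 35 N).
It fails at once if the release button is pressed (more than 2.5 mm) (value of joint release above 0.0025 m).
It fails at once if another thing on the shelf is moved more than 25 mm (distance of any of coaster, dice_cup, opener, card_box, die, glasses_case from where it was at the start of the episode above 0.025 m).
It also fails if it takes over 54 s, if anything falls off the work surface, if the arm or the gripper's body presses on something with over 40 N, if the wrist force passes 120 N, or if a joint passes its speed limit or range.

## Robot

A 7-joint arm with a two-finger parallel gripper is mounted at the origin on the work surface. World frame = base frame: x ahead of the robot, y to its left, z up, the work surface at z = 0. Lengths are in mm, angles in rad, forces in N, time in s.
With the tool pointing down it reaches from about 350 to 775 mm from the base axis. Payload 3.1 kg.
Tool frame: the origin (TCP) lies at the very end of the fingers, on their centre line; the grasp point (between the pads) lies arm.grip_point_offset behind it (arm.grip_point_offset is the distance from the TCP to the grasp point, in mm); z points along the fingers, y is the line along which they close (so a half turn about z gives the same grasp; the last joint's range is limited). The gripper opens to 85 mm and grips with 20 to 120 N. Pads are 22 mm wide; open, the fingers measure 114 mm over their backs; the gripper's body (76 mm by 85 mm) begins 54 mm behind the grasp point. The pads swing forward as they close: fully open they stand 13 mm farther back than shut.
Start: joints at [1.094, 0.311, 0.014, 1.512, -0.004, 1.319, -0.027], TCP at [231.709, -498.827, 231.304] pointing down, gripper open.
Joint ranges: [-2.7, 2.7], [-0.3, 1.91], [-1.27, 1.3], [0.12, 2.57], [-1.44, 4.58], [0.2, 2.03], [-3.05, 3.05]. Speed limits (rad/s): [2.79, 2.79, 3.14, 3.14, 3.14, 3.14, 3.14].

## Interface

Orientations are given as a rotation vector (axis times angle).
In Python, from plant import read_state, get_image, arm gives the robot as it stands.
- The arm moves only by the shell command python3 -m pendant 'ROWS'. ROWS is JSON, a list of rows, each an object of numbers: "jaw": the closure in counts, from 0 (fully open) to 255 (shut); "x", "y", "z": the shift along the tool's x, y, z in m; "twist": the turn about the tool's z in rad. A call has exactly 8 rows; each row is the pose to reach, as a shift and turn from the pose commanded when the call began, along the tool's axes at that moment; what a row does not reach only later rows make up. A row lasts 1/12 s, in which the tool goes at most 41.7 mm and 7.16 degrees, less where a joint would pass 70% of its speed; a pose out of reach is approached as far as the arm can. A call with a gripper value outside its range is refused whole. The fingers move at their own pace and stop on an object; the grip force is fixed at half the most. Time passes only in rows, so rows that repeat a pose let the fingers close, or fill a call up. It gives the time, the measured TCP pose, the force, the opening and the grip force at its end, in the units of the state.
- read_state(): the state, without advancing time (a new reading comes with each control period).
- get_image(name): name is "scene" or "top" or "wrist"; returns a dict with "image" (384x512x3 uint8, red, green, blue), "vfov" (degrees; the focal length in pixels is half the picture's height over the tangent of half this angle, whatever the lens; pixels are square), "cx", "cy" (the principal point, pixels), "k1" (the pictures are not rectified: a ray, as slopes to the right and down, at radius r is drawn at 1 + k1 r^2 times it, then the intrinsics apply), "rvec" (rotation vector, rad) and "tvec" (3), from world to camera coordinates, as OpenCV has them; the wrist camera has in their place "mount" (4x4, takes a point from camera to tool coordinates, whose origin is the TCP and whose axes are the flange's). Camera axes: x right, y down, z forward; pixel columns grow to the right and rows downward; lengths in mm; the calibration is good to about 2 mm. A picture is of the moment at which its call begins: read the wrist's pose just before it. There is no depth.
- arm.sign_off(): hands the job in; it is judged then, once.
The state is a dict: "t": time; "qpos": joint angles; "joint_velocities": joint speeds; "joint_torque": joint torques, N m; "eef_pos": TCP position; "ee_rot": TCP orientation; "wrist_force": force on the tool from outside, world axes, zero at the start; "moment": the same for the moment, N m; "grip_width": finger opening in mm; "gripper_force": force on a finger pad.
Only numpy, scipy, OpenCV 4.12 (cv2) and the standard library are available. Lean on these libraries where they do the work, as an engineer would, in place of code of your own. Each camera call takes 0.05 s, during which the arm holds its last target. There are 200 camera calls.

## Working session

There is one attempt and no reset: what is moved stays moved. The work goes in short steps, Python scripts to look and compute and a shell command to move; the robot and the scene stay as the last step left them, time stands still between calls to the robot, and variables do not carry over. Pictures are saved under pics/ and viewed, at most 10 in all, crops included, and the job is handed in when it is done.

```bash
mkdir -p pics; ls
python3 - <<'E'
from plant import read_state,get_image,arm
import cv2,pickle
s=read_state();print(s, arm.grip_point_offset)
for n in("scene","top"):
    d=get_image(n);pickle.dump(d,open(n+".pkl","wb"))
    cv2.imwrite(f"pics/{n}.png",cv2.resize(d["image"][:,:,::-1],(800,600)))
    print({k:v for k,v in d.items() if k!="image"})
E
```

```text
pics
{'t': 0.0, 'qpos': array([ 1.094347  ,  0.31172902,  0.01400668,  1.51304676, -0.00439129,
        1.3191662 , -0.02721808]), 'joint_velocities': array([-0.00056238, -0.00262238, -0.00017945,  0.00018646,  0.0019335 ,
       -0.00174067, -0.00080955]), 'joint_torque': array([ 4.62389544e-04, -3.79913092e+01,  1.46272872e-01, -2.30587292e+01,
        1.22266577e-02,  1.36703681e-02, -4.12920019e-05]), 'eef_pos': array([ 231.35177539, -498.18959713,  230.22340587]), 'ee_rot': array([-3.06545994e+00, -6.77126467e-01,  9.50351127e-04]), 'wrist_force': array([-0.43328723,  0.28414464,  0.12505499]), 'moment': array([0.01375566, 0.00034973, 0.05653232]), 'gripper_force': 0.0, 'grip_width': 85.54813030958604} 18.700000000000003
{'vfov': 55.088976639952655, 'cx': 257.7200410676903, 'cy': 193.12427304273402, 'k1': -0.08234352071399736, 'rvec': array([ 2.05245035,  1.67388896, -0.50630783]), 'tvec': array([ -95.95995526, -423.1429235 , 1309.60680179])}
{'vfov': 44.05694376522351, 'cx': 261.6268666116067, 'cy': 193.32394254113544, 'k1': -0.02437187943288195, 'rvec': array([ 2.11785683, -2.15075992,  0.15011528]), 'tvec': array([  18.18934301,  567.24494267, 1064.80670151])}
```

View pics/top.png

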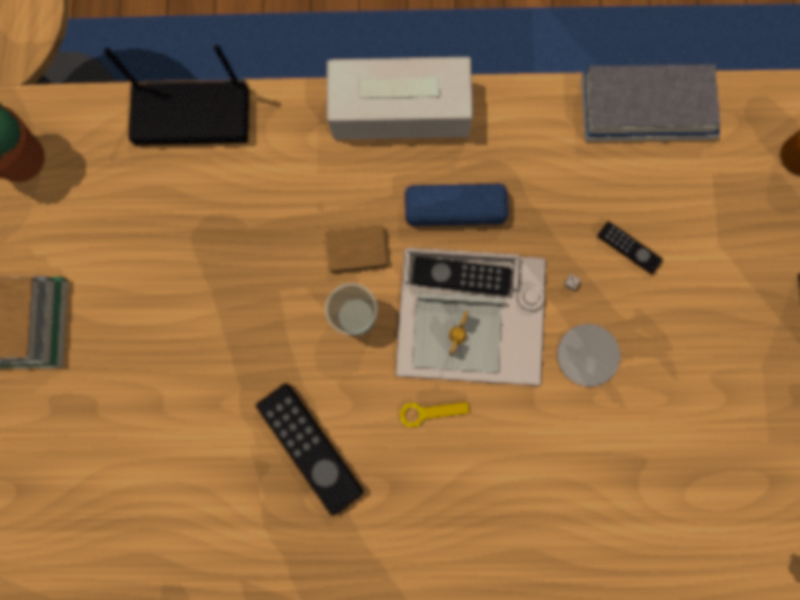

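View pics/scene.png

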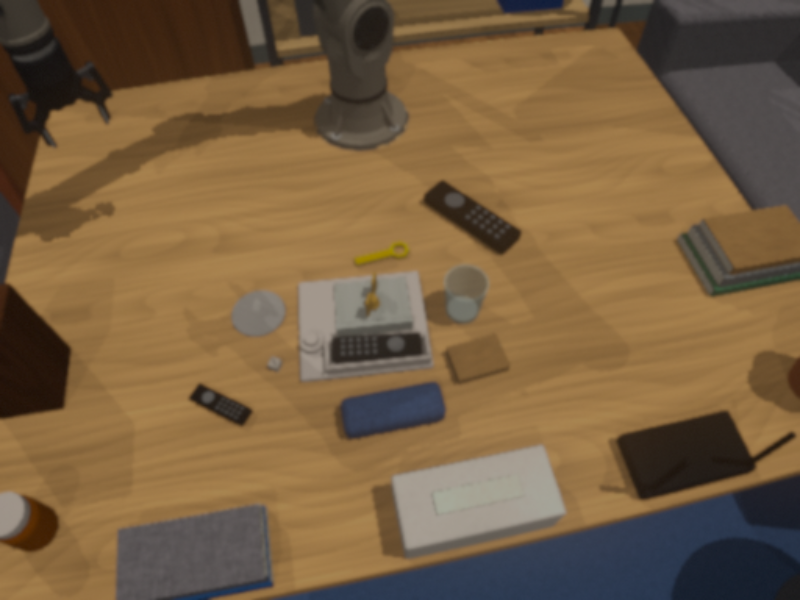

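The remote meant is the one in the dock tray, at (460,275) in the top picture. Look-alikes are the big remote at (310,450) and the small one at (630,247). The nut is at (458,335), and its wing ends are near (466,315) and (451,352). Next is one close crop and a fit of the dock pose.

```bash
cat > h.py <<'E'
import numpy as np,cv2,pickle
from scipy.optimize import least_squares
from scipy.spatial.transform import Rotation as R
def K(d):
    f=d["image"].shape[0]/2/np.tan(np.radians(d["vfov"]/2)); return f
def cam(d,s=None):
    if "rvec" in d: return R.from_rotvec(d["rvec"]).as_matrix(),np.asarray(d["tvec"]).ravel()
    M=np.asarray(d["mount"]); T=np.eye(4);T[:3,:3]=R.from_rotvec(s["ee_rot"]).as_matrix();T[:3,3]=s["eef_pos"]
    C=np.linalg.inv(T@M); return C[:3,:3],C[:3,3]
def proj(d,P,s=None):
    A,t=cam(d,s); p=np.atleast_2d(P)@A.T+t; n=p[:,:2]/p[:,2:]
    n=n*(1+d["k1"]*(n**2).sum(1,keepdims=True)); return n*K(d)+[d["cx"],d["cy"]]
def ray(d,uv,z,s=None):
    A,t=cam(d,s); m=(np.asarray(uv,float)-[d["cx"],d["cy"]])/K(d); n=m.copy()
    for _ in range(20): n=m/(1+d["k1"]*(n@n))
    c=-A.T@t; v=A.T@np.r_[n,1]; return c+v*(z-c[2])/v[2]
def d2w(q,P):
    c,s=np.cos(q[2]),np.sin(q[2]); P=np.atleast_2d(P).astype(float)
    return np.c_[q[0]+c*P[:,0]-s*P[:,1],q[1]+s*P[:,0]+c*P[:,1],P[:,2]]
E
python3 - <<'E'
from h import *
d=pickle.load(open("top.pkl","rb"));f=.64
C=np.array([[405,250],[546,257],[542,384],[398,376]])*f
D=[[55,90,12],[55,-130,12],[-142,-130,12],[-142,90,12]]
W=np.array([ray(d,c,12) for c in C]);print(W.round())
r=least_squares(lambda q:(proj(d,d2w(q,D))-C).ravel(),[*W.mean(0)[:2],0]);q=r.x;print(q,r.fun.round(2))
np.save("dock.npy",q)
im=d["image"][:,:,::-1][150:255,240:360];im=cv2.resize(im,None,fx=5.5,fy=5.5,interpolation=cv2.INTER_CUBIC)
def dot(P,c):
    for p in proj(d,d2w(q,P)): cv2.circle(im,tuple(int(v) for v in (p-[240,150])*5.5),2,c,-1)
dot(D,(0,0,255));dot([[-75,0,37]],(255,0,0))
for th in(1.76,1.96,2.16): dot([[-75+34*np.sin(th),34*np.cos(th),68],[-75-34*np.sin(th),-34*np.cos(th),68]],(0,255,0))
for c in(0,.012,.026): dot([[-34+c*1000,65,42],[-34+c*1000,-65,42]],(255,0,255))
cv2.imwrite("pics/crop.png",im)
E
```

```text
[[ 655.   15.   12.]
 [ 640. -204.   12.]
 [ 444. -190.   12.]
 [ 459.   28.   12.]]
[ 5.94172305e+02 -7.08517902e+01 -6.99304158e-02] [-0.2  -0.3   0.18 -0.12  0.44  0.17 -0.42  0.21]
```

View pics/crop.png

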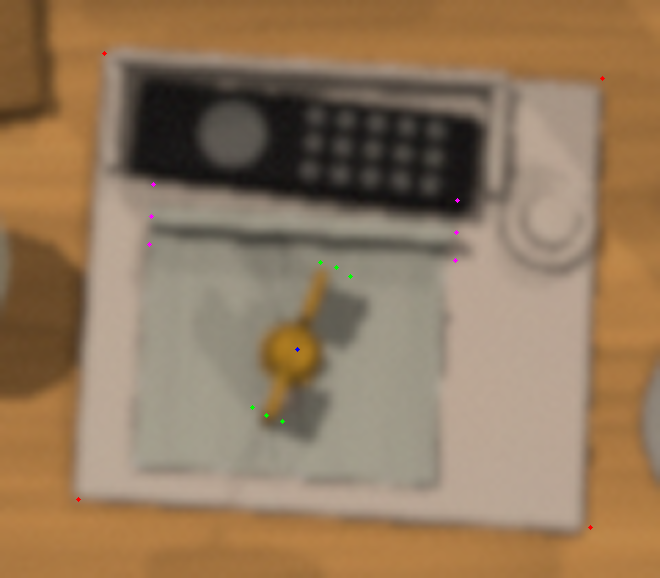

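The crop confirms it. The hub top is at (292,350), within 2 mm of the prediction, and the wing ends at (320,270) and (266,418) give θ≈1.85. The cheek flange front is near dock x -26. Next I work out the reach.

```bash
cat >> h.py <<'E'
def go(x,y,z,verbose=True):
    from plant import read_state
    s=read_state();q=np.load("dock.npy");A=R.from_rotvec(s["ee_rot"]).as_matrix()
    tgt=d2w(q,[x,y,z])[0]; sh=A.T@(tgt-s["eef_pos"])/1000
    yaw=np.arctan2(A[1,0],A[0,0]); return sh.round(4),round(yaw-q[2],4)
def here():
    from plant import read_state
    s=read_state();q=np.load("dock.npy");p=s["eef_pos"]-[q[0],q[1],0];c,n=np.cos(q[2]),np.sin(q[2])
    print("t",round(s["t"],2),"dock",np.round([c*p[0]+n*p[1],-n*p[0]+c*p[1],p[2]],1),"F",s["wrist_force"].round(1),"w",round(s["grip_width"]))
E
python3 -c "
from h import *
print(go(-56,0,150),go(-56,0,20))"
```

```text
(array([ 0.4601, -0.2617,  0.0808]), np.float64(0.5048)) (array([ 0.4601, -0.2614,  0.2108]), np.float64(0.5048))
```

```bash
python3 -m pendant '[{"jaw":0,"x":0.034,"y":-0.019,"z":0.005,"twist":0.063},{"jaw":0,"x":0.067,"y":-0.039,"z":0.01,"twist":0.126},{"jaw":0,"x":0.1,"y":-0.058,"z":0.015,"twist":0.19},{"jaw":0,"x":0.134,"y":-0.077,"z":0.02,"twist":0.253},{"jaw":0,"x":0.168,"y":-0.097,"z":0.025,"twist":0.316},{"jaw":0,"x":0.2,"y":-0.116,"z":0.03,"twist":0.379},{"jaw":0,"x":0.235,"y":-0.135,"z":0.035,"twist":0.442},{"jaw":0,"x":0.268,"y":-0.155,"z":0.04,"twist":0.505}]'; python3 -c "
from h import *
here();print(go(-56,0,130))"
```

```text
t: 0.77
eef_pos: [410.1, -243.5, 190.8]
ee_rot: [-3.139, 0.115, 0.0]
wrist_force: [1.1, 0.3, 0.0]
grip_width: 85.7
gripper_force: 0.0
t 0.77 dock [-171.6 -185.1  190.8] F [1.1 0.3 0. ] w 86
(array([ 0.1149, -0.1855,  0.0608]), np.float64(-0.0035))
```

```bash
python3 -m pendant '[{"jaw":0,"x":0.02,"y":-0.032,"z":0.01},{"jaw":0,"x":0.04,"y":-0.065,"z":0.02},{"jaw":0,"x":0.061,"y":-0.098,"z":0.03},{"jaw":0,"x":0.082,"y":-0.131,"z":0.04},{"jaw":0,"x":0.103,"y":-0.165,"z":0.05},{"jaw":0,"x":0.115,"y":-0.185,"z":0.06},{"jaw":0,"x":0.115,"y":-0.185,"z":0.06},{"jaw":0,"x":0.115,"y":-0.185,"z":0.06}]'
python3 - <<'E'
from h import *
from plant import read_state,get_image
here();print(go(-56,0,24))
s=read_state();d=get_image("wrist");pickle.dump((s,d),open("w1.pkl","wb"))
q=np.load("dock.npy");im=np.ascontiguousarray(d["image"][:,:,::-1])
def dot(P,c):
    for p in proj(d,d2w(q,P),s):
        if abs(p).max()<2000: cv2.circle(im,tuple(int(v) for v in p),2,c,-1)
dot([[-75,0,37]],(255,0,0))
for th in(1.65,1.85,2.05): dot([[-75+34*np.sin(th),34*np.cos(th),68],[-75-34*np.sin(th),-34*np.cos(th),68]],(0,255,0))
for c in(0,.012,.026): dot([[-34+c*1000,y,42] for y in(65,30,-30,-65)],(255,0,255))
dot([[46,80,36],[46,-80,36]],(0,0,255))
cv2.imwrite("pics/w1.png",cv2.resize(im,(800,600)))
E
```

```text
t 0.77 dock [-171.6 -185.1  190.8] F [1.1 0.3 0. ] w 86
(array([ 0.115 , -0.1855,  0.1668]), np.float64(-0.0035))invalid input at $[0]: expected keys jaw, x, y, z, twist
```

View pics/w1.png

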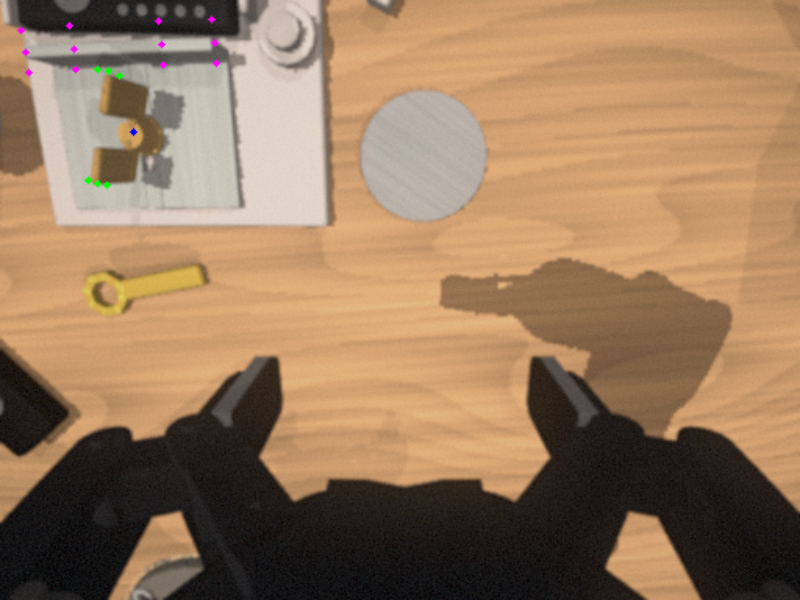

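The wrist view at (133,131) agrees with the nut prediction. The flange front edge lies between the 0 and 12 mm marks, around row 50, and the gripper is still off to the side because that call was refused. I'll retry with all the keys.

```bash
python3 -m pendant '[{"jaw":0,"x":0.02,"y":-0.032,"z":0.01,"twist":0},{"jaw":0,"x":0.04,"y":-0.065,"z":0.02,"twist":0},{"jaw":0,"x":0.061,"y":-0.098,"z":0.03,"twist":0},{"jaw":0,"x":0.082,"y":-0.131,"z":0.04,"twist":0},{"jaw":0,"x":0.103,"y":-0.165,"z":0.05,"twist":0},{"jaw":0,"x":0.115,"y":-0.185,"z":0.06,"twist":0},{"jaw":0,"x":0.115,"y":-0.185,"z":0.06,"twist":0},{"jaw":0,"x":0.115,"y":-0.185,"z":0.06,"twist":0}]'
python3 - <<'E'
from h import *
from plant import read_state,get_image
here();print(go(-56,0,24))
s=read_state();d=get_image("wrist");pickle.dump((s,d),open("w1.pkl","wb"))
q=np.load("dock.npy");im=np.ascontiguousarray(d["image"][:,:,::-1])
def dot(P,c):
    for p in proj(d,d2w(q,P),s):
        if abs(p).max()<2000: cv2.circle(im,tuple(int(v) for v in p),2,c,-1)
dot([[-75,0,37]],(255,0,0))
for th in(1.65,1.85,2.05): dot([[-75+34*np.sin(th),34*np.cos(th),68],[-75-34*np.sin(th),-34*np.cos(th),68]],(0,255,0))
for c in(0,.012,.026): dot([[-34+c*1000,y,42] for y in(65,30,-30,-65)],(255,0,255))
dot([[46,80,36],[46,-80,36]],(0,0,255))
cv2.imwrite("pics/w2.png",cv2.resize(im,(800,600)))
E
```

```text
t: 1.48
eef_pos: [536.7, -67.1, 130.0]
ee_rot: [-3.139, 0.103, 0.005]
wrist_force: [-0.7, -0.7, -0.5]
grip_width: 85.3
gripper_force: 0.0
t 1.48 dock [-57.6  -0.3 130. ] F [-0.7 -0.7 -0.5] w 85
(array([ 0.002 , -0.0002,  0.106 ]), np.float64(0.0042))
```

View pics/w2.png

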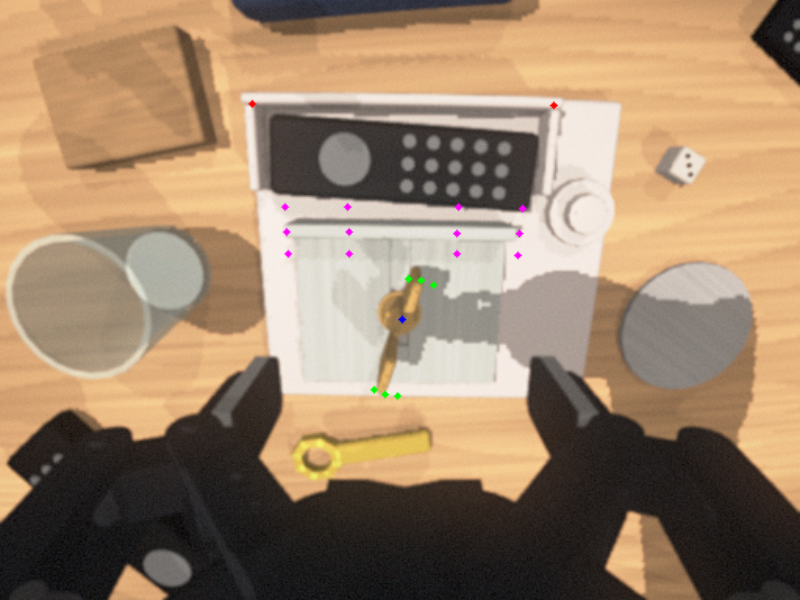

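The dock, tray corners at (252,104) and (553,105), nut at (400,315) and flange front at row 240 all match the model: cheek≈0.009, θ≈1.85. Now I'll descend with open fingers straddling the nut, then push the cheek.

```bash
python3 -m pendant '[{"jaw":0,"x":0,"y":0,"z":0.02,"twist":0},{"jaw":0,"x":0,"y":0,"z":0.045,"twist":0},{"jaw":0,"x":0,"y":0,"z":0.07,"twist":0},{"jaw":0,"x":0,"y":0,"z":0.09,"twist":0},{"jaw":0,"x":0,"y":0,"z":0.105,"twist":0},{"jaw":0,"x":0,"y":0,"z":0.11,"twist":0},{"jaw":0,"x":0,"y":0,"z":0.11,"twist":0},{"jaw":0,"x":0,"y":0,"z":0.11,"twist":0}]'; python3 -c "
from h import *
here()"; python3 -m pendant '[{"jaw":0,"x":0.003,"y":0,"z":0,"twist":0},{"jaw":0,"x":0.006,"y":0,"z":0,"twist":0},{"jaw":0,"x":0.009,"y":0,"z":0,"twist":0},{"jaw":0,"x":0.012,"y":0,"z":0,"twist":0},{"jaw":0,"x":0.015,"y":0,"z":0,"twist":0},{"jaw":0,"x":0.018,"y":0,"z":0,"twist":0},{"jaw":0,"x":0.021,"y":0,"z":0,"twist":0},{"jaw":0,"x":0.024,"y":0,"z":0,"twist":0}]'; python3 -c "
from h import *
here()"
```

```text
t: 2.2
eef_pos: [537.4, -70.4, 22.1]
ee_rot: [3.139, -0.113, 0.002]
wrist_force: [0.3, -0.1, 0.1]
grip_width: 85.0
gripper_force: 0.0
t 2.2 dock [-56.6  -3.5  22.1] F [ 0.3 -0.1  0.1] w 85
t: 2.87
eef_pos: [560.1, -70.5, 21.0]
ee_rot: [3.14, -0.111, -0.004]
wrist_force: [-2.8, 0.1, 1.7]
grip_width: 85.6
gripper_force: 1.4
t 2.87 dock [-34.   -2.1  21. ] F [-2.8  0.1  1.7] w 86
```

```bash
python3 -m pendant '[{"jaw":0,"x":0.002,"y":0,"z":0,"twist":0},{"jaw":0,"x":0.004,"y":0,"z":0,"twist":0},{"jaw":0,"x":0.006,"y":0,"z":0,"twist":0},{"jaw":0,"x":0.008,"y":0,"z":0,"twist":0},{"jaw":0,"x":0.010,"y":0,"z":0,"twist":0},{"jaw":0,"x":0.012,"y":0,"z":0,"twist":0},{"jaw":0,"x":0.013,"y":0,"z":0,"twist":0},{"jaw":0,"x":0.013,"y":0,"z":0,"twist":0}]'; python3 -c "
from h import *
here()"; python3 -m pendant '[{"jaw":0,"x":0.0005,"y":0,"z":0,"twist":0},{"jaw":0,"x":0.001,"y":0,"z":0,"twist":0},{"jaw":0,"x":0.0015,"y":0,"z":0,"twist":0},{"jaw":0,"x":0.002,"y":0,"z":0,"twist":0},{"jaw":0,"x":0.0025,"y":0,"z":0,"twist":0},{"jaw":0,"x":0.003,"y":0,"z":0,"twist":0},{"jaw":0,"x":0.003,"y":0,"z":0,"twist":0},{"jaw":0,"x":0.003,"y":0,"z":0,"twist":0}]'; python3 -c "
from h import *
here()"
```

```text
t: 3.53
eef_pos: [573.7, -71.6, 21.0]
ee_rot: [3.139, -0.111, -0.002]
wrist_force: [-3.5, -0.1, 1.1]
grip_width: 85.5
gripper_force: 1.8
t 3.53 dock [-20.4  -2.2  21. ] F [-3.5 -0.1  1.1] w 86
t: 4.2
eef_pos: [573.8, -71.7, 20.9]
ee_rot: [3.139, -0.112, -0.011]
wrist_force: [-9.6, -0.6, 5.9]
grip_width: 85.6
gripper_force: 4.6
t 4.2 dock [-20.3  -2.2  20.9] F [-9.6 -0.6  5.9] w 86
```

```bash
python3 -m pendant '[{"jaw":0,"x":0.001,"y":0,"z":0,"twist":0},{"jaw":0,"x":0.002,"y":0,"z":0,"twist":0},{"jaw":0,"x":0.003,"y":0,"z":0,"twist":0},{"jaw":0,"x":0.004,"y":0,"z":0,"twist":0},{"jaw":0,"x":0.004,"y":0,"z":0,"twist":0},{"jaw":0,"x":0.004,"y":0,"z":0,"twist":0},{"jaw":0,"x":0.004,"y":0,"z":0,"twist":0},{"jaw":0,"x":0.004,"y":0,"z":0,"twist":0}]'; python3 -c "
from h import *
here()"; python3 -m pendant '[{"jaw":0,"x":-0.01,"y":0,"z":0,"twist":0},{"jaw":0,"x":-0.025,"y":0,"z":0,"twist":0},{"jaw":0,"x":-0.04,"y":0,"z":0,"twist":0},{"jaw":0,"x":-0.04,"y":0,"z":-0.03,"twist":0},{"jaw":0,"x":-0.04,"y":0,"z":-0.06,"twist":0},{"jaw":0,"x":-0.04,"y":0,"z":-0.09,"twist":0},{"jaw":0,"x":-0.04,"y":0,"z":-0.11,"twist":0},{"jaw":0,"x":-0.04,"y":0,"z":-0.11,"twist":0}]';  python3 - <<'E'
from h import *
from plant import read_state,get_image
here()
s=read_state();d=get_image("wrist")
q=np.load("dock.npy");im=np.ascontiguousarray(d["image"][:,:,::-1])
def dot(P,c):
    for p in proj(d,d2w(q,P),s):
        if abs(p).max()<2000: cv2.circle(im,tuple(int(v) for v in p),2,c,-1)
dot([[-75,0,37]],(255,0,0))
for th in(1.65,1.85,2.05): dot([[-75+34*np.sin(th),34*np.cos(th),68],[-75-34*np.sin(th),-34*np.cos(th),68]],(0,255,0))
dot([[-8,y,42] for y in(65,30,-30,-65)],(255,0,255))
cv2.imwrite("pics/w3.png",cv2.resize(im,(800,600)))
E
```

```text
t: 4.87
eef_pos: [573.9, -71.7, 20.7]
ee_rot: [3.139, -0.114, -0.023]
wrist_force: [-16.4, 1.8, 12.3]
grip_width: 85.2
gripper_force: 8.2
t 4.87 dock [-20.1  -2.3  20.7] F [-16.4   1.8  12.3] w 85
t: 5.53
eef_pos: [547.4, -69.0, 137.7]
ee_rot: [3.139, -0.108, 0.026]
wrist_force: [-0.1, 1.3, 0.2]
grip_width: 85.6
gripper_force: 0.0
t 5.53 dock [-46.8  -1.4 137.7] F [-0.1  1.3  0.2] w 86
```

View pics/w3.png

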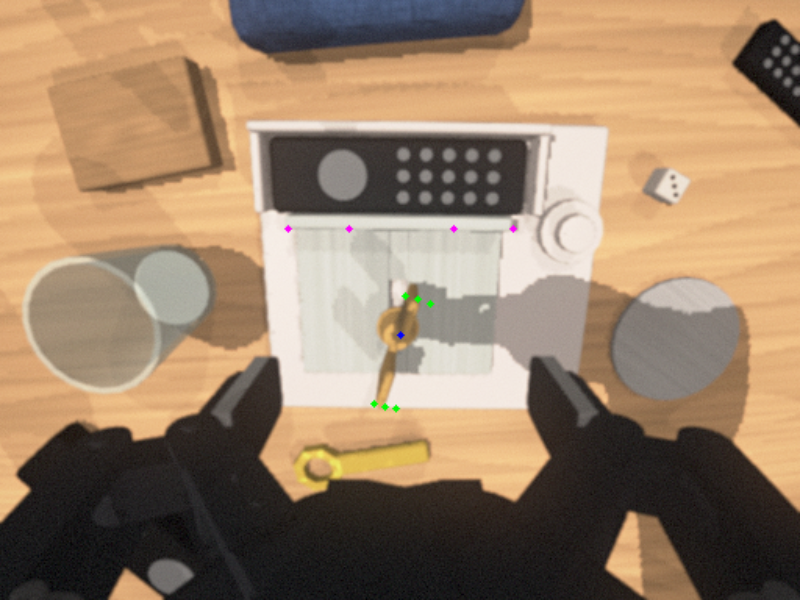

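The cheek is home: the flange front at row 230 lies on its home marks, and the remote is square in the tray. The nut hub at (398,328) still shows θ≈1.8. Now I'll shut the fingers and set them down behind the upper wing.

```bash
python3 -m pendant '[{"jaw":255,"x":-0.003,"y":-0.007,"z":0,"twist":0},{"jaw":255,"x":-0.006,"y":-0.014,"z":0,"twist":0},{"jaw":255,"x":-0.009,"y":-0.022,"z":0,"twist":0},{"jaw":255,"x":-0.009,"y":-0.022,"z":0.01,"twist":0},{"jaw":255,"x":-0.009,"y":-0.022,"z":0.02,"twist":0},{"jaw":255,"x":-0.009,"y":-0.022,"z":0.03,"twist":0},{"jaw":255,"x":-0.009,"y":-0.022,"z":0.03,"twist":0},{"jaw":255,"x":-0.009,"y":-0.022,"z":0.03,"twist":0}]'
python3 - <<'E'
from h import *
here(); print(go(-56,21,45))
E
```

```text
t: 6.25
eef_pos: [532.5, -47.1, 99.6]
ee_rot: [3.139, -0.111, -0.005]
wrist_force: [-0.4, 1.1, -0.3]
grip_width: -0.2
gripper_force: 0.0
t 6.25 dock [-63.1  19.4  99.6] F [-0.4  1.1 -0.3] w 0
(array([ 0.0073, -0.0016,  0.0546]), np.float64(-0.0009))
```

```bash
python3 -m pendant '[{"jaw":255,"x":0.007,"y":-0.002,"z":0.005,"twist":0},{"jaw":255,"x":0.007,"y":-0.002,"z":0.015,"twist":0},{"jaw":255,"x":0.007,"y":-0.002,"z":0.025,"twist":0},{"jaw":255,"x":0.007,"y":-0.002,"z":0.035,"twist":0},{"jaw":255,"x":0.007,"y":-0.002,"z":0.045,"twist":0},{"jaw":255,"x":0.007,"y":-0.002,"z":0.055,"twist":0},{"jaw":255,"x":0.007,"y":-0.002,"z":0.055,"twist":0},{"jaw":255,"x":0.007,"y":-0.002,"z":0.055,"twist":0}]'
python3 - <<'E'
from h import *
here()
p=lambda f:np.array([28*np.sin(f),-28*np.cos(f)])
f=0.75
for c in range(8):
    print(c,round(f,2),[tuple((p(f+.1*k)-p(f)).round(1)) if 0 else " ".join("%.1f"%v for v in p(f+.1*k)-p(f)) for k in range(1,9)]); f+=.8
E
```

```text
t: 6.92
eef_pos: [539.9, -45.1, 45.3]
ee_rot: [-3.14, 0.11, 0.003]
wrist_force: [0.5, 1.1, 0.2]
grip_width: 0.1
gripper_force: 0.0
t 6.92 dock [-55.9  21.9  45.3] F [0.5 1.1 0.2] w 0
0 0.75 ['1.9 2.0', '3.7 4.2', '5.2 6.6', '6.5 9.0', '7.5 11.7', '8.2 14.4', '8.7 17.1', '8.9 19.9']
1 1.55 ['-0.1 2.8', '-0.4 5.6', '-1.1 8.3', '-2.0 10.9', '-3.1 13.5', '-4.6 15.9', '-6.2 18.2', '-8.1 20.3']
2 2.35 ['-2.1 1.9', '-4.3 3.6', '-6.7 5.0', '-9.2 6.2', '-11.9 7.1', '-14.6 7.8', '-17.4 8.2', '-20.2 8.3']
3 3.15 ['-2.8 -0.2', '-5.6 -0.6', '-8.3 -1.3', '-10.9 -2.3', '-13.4 -3.5', '-15.8 -5.0', '-18.0 -6.7', '-20.0 -8.7']
4 3.95 ['-1.8 -2.1', '-3.4 -4.4', '-4.8 -6.8', '-5.9 -9.4', '-6.8 -12.1', '-7.4 -14.8', '-7.7 -17.6', '-7.7 -20.4']
5 4.75 ['0.2 -2.8', '0.8 -5.5', '1.6 -8.2', '2.6 -10.8', '3.9 -13.3', '5.5 -15.6', '7.3 -17.8', '9.2 -19.8']
6 5.55 ['2.2 -1.8', '4.5 -3.3', '7.0 -4.6', '9.6 -5.7', '12.3 -6.4', '15.0 -6.9', '17.8 -7.2', '20.6 -7.1']
7 6.35 ['2.8 0.3', '5.5 0.9', '8.2 1.8', '10.7 2.9', '13.2 4.3', '15.4 5.9', '17.6 7.8', '19.5 9.8']
```

```bash
python3 -m pendant '[{"jaw":255,"x":0.0019,"y":0.002,"z":0,"twist":0},{"jaw":255,"x":0.0037,"y":0.0042,"z":0,"twist":0},{"jaw":255,"x":0.0052,"y":0.0066,"z":0,"twist":0},{"jaw":255,"x":0.0065,"y":0.009,"z":0,"twist":0},{"jaw":255,"x":0.0075,"y":0.0117,"z":0,"twist":0},{"jaw":255,"x":0.0082,"y":0.0144,"z":0,"twist":0},{"jaw":255,"x":0.0087,"y":0.0171,"z":0,"twist":0},{"jaw":255,"x":0.0089,"y":0.0199,"z":0,"twist":0}]'; python3 -c "
from h import *
here()
from plant import get_image,read_state
s=read_state();d=get_image('wrist')
cv2.imwrite('pics/w4.png',cv2.resize(d['image'][:,:,::-1],(800,600)))"
```

```text
t: 7.58
eef_pos: [548.5, -65.4, 46.4]
ee_rot: [-3.139, 0.109, -0.001]
wrist_force: [0.6, 1.8, -0.1]
grip_width: 0.2
gripper_force: 0.6
t 7.58 dock [-45.9   2.2  46.4] F [ 0.6  1.8 -0.1] w 0
```

View pics/w4.png

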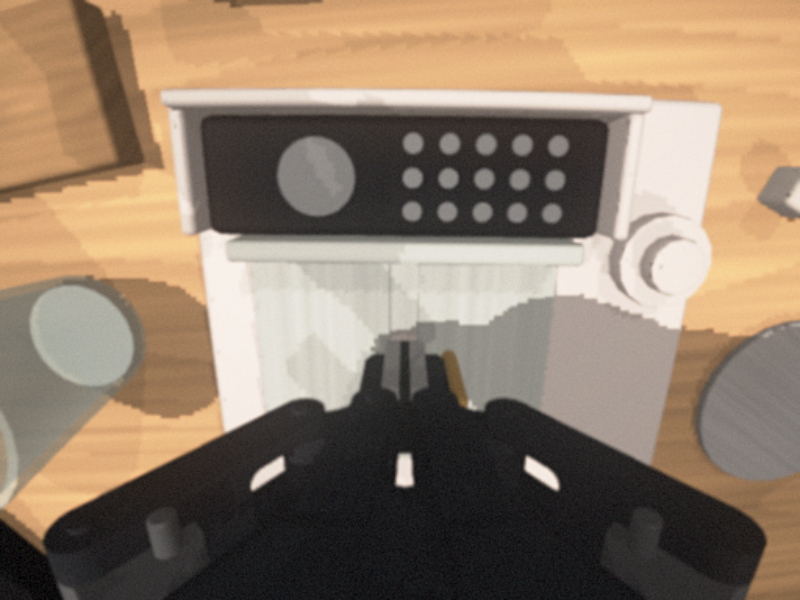

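The shut fingers at (405,360) have the wing on their right at (455,375) and are pushing it clockwise. I'll carry on around the circle.

```bash
python3 -m pendant '[{"jaw":255,"x":-0.0001,"y":0.0028,"z":0,"twist":0},{"jaw":255,"x":-0.0004,"y":0.0056,"z":0,"twist":0},{"jaw":255,"x":-0.0011,"y":0.0083,"z":0,"twist":0},{"jaw":255,"x":-0.002,"y":0.0109,"z":0,"twist":0},{"jaw":255,"x":-0.0031,"y":0.0135,"z":0,"twist":0},{"jaw":255,"x":-0.0046,"y":0.0159,"z":0,"twist":0},{"jaw":255,"x":-0.0062,"y":0.0182,"z":0,"twist":0},{"jaw":255,"x":-0.0081,"y":0.0203,"z":0,"twist":0}]'; python3 -c "
from h import *
here()"
python3 -m pendant '[{"jaw":255,"x":-0.0021,"y":0.0019,"z":0,"twist":0},{"jaw":255,"x":-0.0043,"y":0.0036,"z":0,"twist":0},{"jaw":255,"x":-0.0067,"y":0.005,"z":0,"twist":0},{"jaw":255,"x":-0.0092,"y":0.0062,"z":0,"twist":0},{"jaw":255,"x":-0.0119,"y":0.0071,"z":0,"twist":0},{"jaw":255,"x":-0.0146,"y":0.0078,"z":0,"twist":0},{"jaw":255,"x":-0.0174,"y":0.0082,"z":0,"twist":0},{"jaw":255,"x":-0.0202,"y":0.0083,"z":0,"twist":0}]'; python3 -c "
from h import *
here()"
```

```text
t: 8.3
eef_pos: [538.8, -85.5, 46.4]
ee_rot: [3.14, -0.11, 0.001]
wrist_force: [1.4, 1.5, 0.3]
grip_width: 0.1
gripper_force: 0.5
t 8.3 dock [-54.2 -18.5  46.4] F [1.4 1.5 0.3] w 0
t: 8.97
eef_pos: [518.0, -92.4, 46.4]
ee_rot: [3.139, -0.11, 0.001]
wrist_force: [0.9, -0.4, 0.6]
grip_width: 0.2
gripper_force: 0.7
t 8.97 dock [-74.5 -26.8  46.4] F [ 0.9 -0.4  0.6] w 0
```

```bash
python3 -m pendant '[{"jaw":255,"x":-0.0028,"y":-0.0002,"z":0,"twist":0},{"jaw":255,"x":-0.0056,"y":-0.0006,"z":0,"twist":0},{"jaw":255,"x":-0.0083,"y":-0.0013,"z":0,"twist":0},{"jaw":255,"x":-0.0109,"y":-0.0023,"z":0,"twist":0},{"jaw":255,"x":-0.0134,"y":-0.0035,"z":0,"twist":0},{"jaw":255,"x":-0.0158,"y":-0.005,"z":0,"twist":0},{"jaw":255,"x":-0.018,"y":-0.0067,"z":0,"twist":0},{"jaw":255,"x":-0.02,"y":-0.0087,"z":0,"twist":0}]'; python3 -c "
from h import *
here()"
python3 -m pendant '[{"jaw":255,"x":-0.0018,"y":-0.0021,"z":0,"twist":0},{"jaw":255,"x":-0.0034,"y":-0.0044,"z":0,"twist":0},{"jaw":255,"x":-0.0048,"y":-0.0068,"z":0,"twist":0},{"jaw":255,"x":-0.0059,"y":-0.0094,"z":0,"twist":0},{"jaw":255,"x":-0.0068,"y":-0.0121,"z":0,"twist":0},{"jaw":255,"x":-0.0074,"y":-0.0148,"z":0,"twist":0},{"jaw":255,"x":-0.0077,"y":-0.0176,"z":0,"twist":0},{"jaw":255,"x":-0.0077,"y":-0.0204,"z":0,"twist":0}]'; python3 -c "
from h import *
here()"
```

```text
t: 9.63
eef_pos: [498.0, -82.1, 46.1]
ee_rot: [3.139, -0.11, -0.002]
wrist_force: [1.5, -1.4, -0.2]
grip_width: -0.0
gripper_force: 0.6
t 9.63 dock [-95.1 -17.9  46.1] F [ 1.5 -1.4 -0.2] w 0
t: 10.3
eef_pos: [491.9, -60.7, 46.1]
ee_rot: [-3.14, 0.11, 0.002]
wrist_force: [-0.8, -0.9, -0.1]
grip_width: 0.0
gripper_force: 0.7
t 10.3 dock [-102.7    3.    46.1] F [-0.8 -0.9 -0.1] w 0
```

```bash
python3 -m pendant '[{"jaw":255,"x":0.0002,"y":-0.0028,"z":0,"twist":0},{"jaw":255,"x":0.0008,"y":-0.0055,"z":0,"twist":0},{"jaw":255,"x":0.0016,"y":-0.0082,"z":0,"twist":0},{"jaw":255,"x":0.0026,"y":-0.0108,"z":0,"twist":0},{"jaw":255,"x":0.0039,"y":-0.0133,"z":0,"twist":0},{"jaw":255,"x":0.0055,"y":-0.0156,"z":0,"twist":0},{"jaw":255,"x":0.0073,"y":-0.0178,"z":0,"twist":0},{"jaw":255,"x":0.0092,"y":-0.0198,"z":0,"twist":0}]'; python3 -c "
from h import *
here()
from plant import get_image,read_state
s=read_state();d=get_image('top');pickle.dump(d,open('top2.pkl','wb'))
im=d['image'][:,:,::-1][150:255,240:360]
cv2.imwrite('pics/top2.png',cv2.resize(im,None,fx=5.5,fy=5.5,interpolation=cv2.INTER_CUBIC))"
```

```text
t: 10.97
eef_pos: [503.0, -41.6, 46.2]
ee_rot: [-3.139, 0.11, 0.001]
wrist_force: [-1.0, -0.7, -0.9]
grip_width: -0.2
gripper_force: 0.6
t 10.97 dock [-93.   22.8  46.2] F [-1.  -0.7 -0.9] w 0
```

```bash
python3 -m pendant '[{"jaw":255,"x":0.0022,"y":-0.0018,"z":0,"twist":0},{"jaw":255,"x":0.0045,"y":-0.0033,"z":0,"twist":0},{"jaw":255,"x":0.007,"y":-0.0046,"z":0,"twist":0},{"jaw":255,"x":0.0096,"y":-0.0057,"z":0,"twist":0},{"jaw":255,"x":0.0123,"y":-0.0064,"z":0,"twist":0},{"jaw":255,"x":0.015,"y":-0.0069,"z":0,"twist":0},{"jaw":255,"x":0.0178,"y":-0.0072,"z":0,"twist":0},{"jaw":255,"x":0.0206,"y":-0.0071,"z":0,"twist":0}]'; python3 -c "
from h import *
here()"
python3 -m pendant '[{"jaw":255,"x":0.0014,"y":0.0001,"z":0,"twist":0},{"jaw":255,"x":0.0028,"y":0.0003,"z":0,"twist":0},{"jaw":255,"x":0.0042,"y":0.0006,"z":0,"twist":0},{"jaw":255,"x":0.0055,"y":0.0009,"z":0,"twist":0},{"jaw":255,"x":0.0069,"y":0.0013,"z":0,"twist":0},{"jaw":255,"x":0.0082,"y":0.0018,"z":0,"twist":0},{"jaw":255,"x":0.0095,"y":0.0023,"z":0,"twist":0},{"jaw":255,"x":0.0107,"y":0.0029,"z":0,"twist":0}]'
python3 - <<'E'
from h import *
here()
p=lambda f:np.array([28*np.sin(f),-28*np.cos(f)])
for f,st in((6.75,.05),(7.15,.025),(7.35,.025)): print(f,[" ".join("%.1f"%v for v in p(f+st*k)-p(f)) for k in range(1,9)])
E
```

```text
t: 11.68
eef_pos: [524.0, -35.8, 46.1]
ee_rot: [-3.139, 0.109, 0.001]
wrist_force: [-1.6, 0.8, 0.4]
grip_width: 0.1
gripper_force: 1.0
t 11.68 dock [-72.4  30.1  46.1] F [-1.6  0.8  0.4] w 0
t: 12.35
eef_pos: [535.0, -40.0, 46.4]
ee_rot: [-3.14, 0.11, -0.001]
wrist_force: [-1.6, 0.8, 1.2]
grip_width: -0.1
gripper_force: 0.6
t 12.35 dock [-61.2  26.7  46.4] F [-1.6  0.8  1.2] w 0
6.75 ['1.2 0.7', '2.4 1.4', '3.6 2.2', '4.7 3.0', '5.8 3.9', '6.8 4.8', '7.8 5.8', '8.7 6.9']
7.15 ['0.4 0.5', '0.9 1.1', '1.3 1.7', '1.7 2.2', '2.1 2.8', '2.5 3.4', '2.8 4.0', '3.2 4.6']
7.35 ['0.3 0.6', '0.6 1.2', '0.9 1.9', '1.2 2.5', '1.5 3.2', '1.7 3.8', '2.0 4.5', '2.2 5.1']
```

```bash
python3 -m pendant '[{"jaw":255,"x":0.0012,"y":0.0007,"z":0,"twist":0},{"jaw":255,"x":0.0024,"y":0.0014,"z":0,"twist":0},{"jaw":255,"x":0.0036,"y":0.0022,"z":0,"twist":0},{"jaw":255,"x":0.0047,"y":0.003,"z":0,"twist":0},{"jaw":255,"x":0.0058,"y":0.0039,"z":0,"twist":0},{"jaw":255,"x":0.0068,"y":0.0048,"z":0,"twist":0},{"jaw":255,"x":0.0078,"y":0.0058,"z":0,"twist":0},{"jaw":255,"x":0.0087,"y":0.0069,"z":0,"twist":0}]'; python3 -c "
from h import *
here()"
```

```text
t: 13.02
eef_pos: [543.0, -47.6, 46.3]
ee_rot: [-3.14, 0.11, -0.0]
wrist_force: [0.0, 1.1, 0.8]
grip_width: -0.4
gripper_force: 0.6
t 13.02 dock [-52.7  19.7  46.3] F [0.  1.1 0.8] w 0
```

```bash
python3 -m pendant '[{"jaw":255,"x":0.0004,"y":0.0005,"z":0,"twist":0},{"jaw":255,"x":0.0009,"y":0.0011,"z":0,"twist":0},{"jaw":255,"x":0.0013,"y":0.0017,"z":0,"twist":0},{"jaw":255,"x":0.0017,"y":0.0022,"z":0,"twist":0},{"jaw":255,"x":0.0021,"y":0.0028,"z":0,"twist":0},{"jaw":255,"x":0.0025,"y":0.0034,"z":0,"twist":0},{"jaw":255,"x":0.0028,"y":0.004,"z":0,"twist":0},{"jaw":255,"x":0.0032,"y":0.0046,"z":0,"twist":0}]'; python3 -c "
from h import *
here()"
```

```text
t: 13.68
eef_pos: [545.7, -52.4, 46.3]
ee_rot: [3.14, -0.11, 0.0]
wrist_force: [-0.6, 1.5, -0.6]
grip_width: -0.2
gripper_force: 0.7
t 13.68 dock [-49.6  15.   46.3] F [-0.6  1.5 -0.6] w 0
```

```bash
python3 -m pendant '[{"jaw":255,"x":0.0003,"y":0.0006,"z":0,"twist":0},{"jaw":255,"x":0.0006,"y":0.0012,"z":0,"twist":0},{"jaw":255,"x":0.0009,"y":0.0019,"z":0,"twist":0},{"jaw":255,"x":0.0012,"y":0.0025,"z":0,"twist":0},{"jaw":255,"x":0.0015,"y":0.0032,"z":0,"twist":0},{"jaw":255,"x":0.0017,"y":0.0038,"z":0,"twist":0},{"jaw":255,"x":0.002,"y":0.0045,"z":0,"twist":0},{"jaw":255,"x":0.0022,"y":0.0051,"z":0,"twist":0}]'; python3 -c "
from h import *
here()"
```

```text
t: 14.35
eef_pos: [547.2, -56.1, 46.3]
ee_rot: [-3.138, 0.109, 0.001]
wrist_force: [-1.4, 5.2, 1.3]
grip_width: -0.1
gripper_force: 2.0
t 14.35 dock [-47.9  11.4  46.3] F [-1.4  5.2  1.3] w 0
```

```bash
python3 -m pendant '[{"jaw":255,"x":0,"y":0.0005,"z":0,"twist":0},{"jaw":255,"x":0.0,"y":0.001,"z":0,"twist":0},{"jaw":255,"x":0.0,"y":0.0015,"z":0,"twist":0},{"jaw":255,"x":0.0,"y":0.002,"z":0,"twist":0},{"jaw":255,"x":0.0,"y":0.0025,"z":0,"twist":0},{"jaw":255,"x":0.0,"y":0.003,"z":0,"twist":0},{"jaw":255,"x":0,"y":0.003,"z":0,"twist":0},{"jaw":255,"x":0,"y":0.003,"z":0,"twist":0}]'; python3 -c "
from h import *
here()"
```

```text
t: 15.02
eef_pos: [547.2, -56.4, 46.3]
ee_rot: [-3.135, 0.106, 0.001]
wrist_force: [-0.9, 8.1, 0.7]
grip_width: -0.2
gripper_force: 3.4
t 15.02 dock [-47.9  11.1  46.3] F [-0.9  8.1  0.7] w 0
```

The nut is hard against its stop: the force went up and the fingers did not move. I'll back off, rise and look.

```bash
python3 -m pendant '[{"jaw":255,"x":0,"y":-0.004,"z":0,"twist":0},{"jaw":255,"x":0.0,"y":-0.008,"z":0,"twist":0},{"jaw":255,"x":0.0,"y":-0.011,"z":-0.01,"twist":0},{"jaw":255,"x":0.0,"y":-0.011,"z":-0.03,"twist":0},{"jaw":255,"x":0.0,"y":-0.011,"z":-0.05,"twist":0},{"jaw":255,"x":0.0,"y":-0.011,"z":-0.07,"twist":0},{"jaw":255,"x":0,"y":-0.011,"z":-0.09,"twist":0},{"jaw":255,"x":0,"y":-0.011,"z":-0.09,"twist":0}]'
python3 - <<'E'
from h import *
from plant import read_state,get_image
here()
s=read_state();d=get_image("wrist")
q=np.load("dock.npy");im=np.ascontiguousarray(d["image"][:,:,::-1])
def dot(P,c):
    for p in proj(d,d2w(q,P),s):
        if abs(p).max()<2000: cv2.circle(im,tuple(int(v) for v in p),2,c,-1)
th=8.2
for th in(8.0,8.2): dot([[-75+34*np.sin(th),34*np.cos(th),68],[-75-34*np.sin(th),-34*np.cos(th),68]],(0,255,0))
dot([[-8,y,42] for y in(65,30,-30,-65)],(255,0,255))
cv2.imwrite("pics/w5.png",cv2.resize(im,(800,600)))
E
```

```text
t: 15.68
eef_pos: [551.8, -51.1, 141.8]
ee_rot: [3.137, -0.112, 0.017]
wrist_force: [1.4, 0.2, 0.4]
grip_width: 0.1
gripper_force: 0.0
t 15.68 dock [-43.6  16.7 141.8] F [1.4 0.2 0.4] w 0
```

View pics/w5.png

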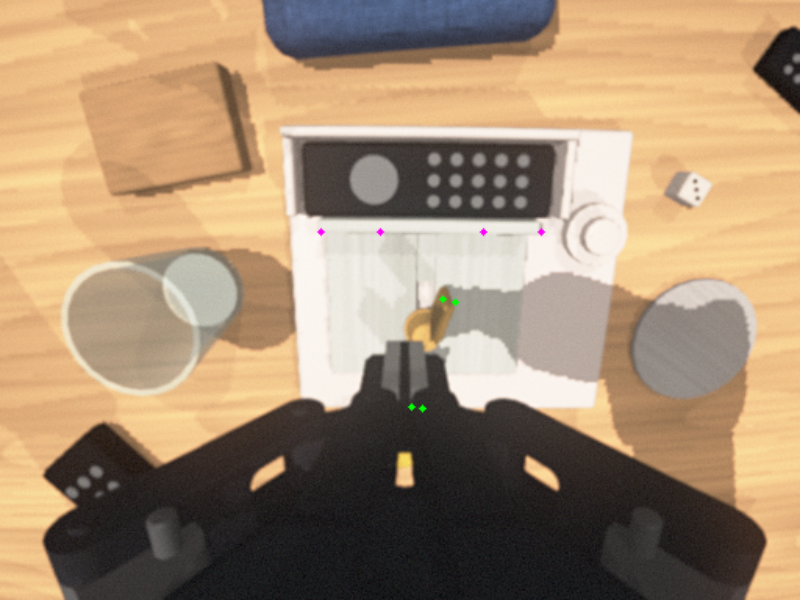

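The wing tip at (445,290) is at the tight-stop marks. The cheek at row 231 is still home, the remote is square, and the other things are where they were.

```bash
python3 -c "
from plant import arm
print(arm.sign_off())"
```

```text
the job is handed in; nothing more can be done
None
```

I handed the job in at about 16 s; no verdict came back, but the last picture shows the cheek home, the remote square in its tray, the wing nut at its tight stop and the other things in view not visibly moved.

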